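Lock up the decanter stand on the drinks trolley

TASK

Lock up the decanter stand for the night: swing the bar fully home over the three stoppers into the slotted head of the end post, then turn the hooked catch on that post right across in front of it so the bar cannot come out. The catch has been left partly or right across the empty slot, where it keeps the bar out: push gently and never force a part that is blocked, but first turn clear what blocks it. Leave the decanters and everything else on the trolley standing where they are.

Things in the scene. Friction and masses are not known exactly. Their poses are not given: they have to be found in the camera images.
- stand: Gold-finish decanter stand, fixed on the trolley's glass top. Base plate 120 x 340 x 12 mm; origin at the centre of its underside, on the glass (z = 0); x axis = depth, from its front (robot's side) to its back, y along its length, z up. Hinge post at (0, +150) mm and slotted latch post at (0, -150) mm in this frame, three square decanters in a row between them.
- hinge (a point): Vertical hinge axis of the bar, on the post at the stand's +y end, at the mid-height of the bar (242 mm above the glass). A fixed ball finial tops this post at 277 mm.
- slot (a point): Axis of the catch's pivot, in the slotted head (27 x 21 mm, top at 254 mm) of the latch post, at the mid-height of the bar, 242 mm above the glass. The slot is open to the stand's front (-x) and towards the hinge; the rounded end of the bar lies in it when the bar is home.
- bar (a joint): Angle a of the retaining bar about the hinge, rad: 0 = fully home (along the stand's -y, end in the slot, at its stop), grows as it swings out level to the stand's front (clockwise from above), stop at 1.7. In the stand's frame the bar points along (-sin a, -cos a). Stiff (about 0.2 N m), stays where left, no spring.
- bar_push (a point): Point on the bar's centre line 200 mm from the hinge axis. The bar is 16 mm wide and 14 mm high (235 to 249 mm above the glass), and passes 9 mm above the stoppers; its end is an upright round of radius 9 mm centred 296 mm from the hinge axis.
- bar_end (a point): Centre of the bar's rounded end (radius 9 mm), 296 mm from the hinge axis.
- catch (a joint): Angle c of the hooked catch about its upright pivot on the latch post, rad: 0 = right across (arm points to the stand's -x, hook in front of the slot: locks a bar that is home, keeps out one that is not), grows anticlockwise from above to the stop at 1.5 (arm to the stand's -y). Hook clear of the bar's path above 1.1. Stiff (0.3 N m), stays where left. If the bar is not home its end stops the hook.
- catch_knob (a point): Centre of the catch's upright round knob, 14 mm in diameter, 27 mm tall (263.5 to 290.5 mm above the glass), 55 mm from the pivot axis, on a flat arm 14 mm wide with its top at 263.5 mm. The hook under the arm is a curved skirt round the pivot, radius 13.5 to 21.5 mm, 35 degrees to either side of the arm, down to 234.5 mm.
- decanter1: Square clear glass decanter with a ball stopper, loose, 0.6 to 1.1 kg, body 78 x 78 x 125 mm, 214 mm tall, standing in the stand next to the hinge post. Origin at the centre of its underside.
- decanter2: Square clear glass decanter with a ball stopper, loose, 0.6 to 1.1 kg, body 78 x 78 x 125 mm, 214 mm tall, standing in the stand in the middle. Origin at the centre of its underside.
- decanter3: Square clear glass decanter with a ball stopper, loose, 0.6 to 1.1 kg, body 78 x 78 x 125 mm, 214 mm tall, standing in the stand next to the latch post. Origin at the centre of its underside.
- sugar_pot: Round white ceramic sugar pot with a twist cap, loose, 76 mm in diameter, 99 mm tall; origin at the centre of its underside.
- coupe: Pink glass coupe on a stem, loose, rim 94 mm in diameter, 145 mm tall; origin at the centre of its foot.
- jigger: Steel double-cone measuring jigger, loose, 40 mm in diameter, 85 mm tall; origin at the centre of its foot.
- stirrer_cup: Clear acrylic stirrer cup, loose, 84 mm in diameter, 115 mm tall; origin at the centre of its underside.

How it is judged:
By the outcome, as a careful person would: the job done as asked, in the order asked, and still so for the second after the job is handed in, with the robot touching nothing.
It also fails if it takes over 58 s, if anything falls off the work surface, if the arm or the gripper's body presses on something with over 40 N, if the wrist force passes 120 N, or if a joint passes its speed limit or range.

ROBOT

A 6-joint arm with a two-finger parallel gripper is mounted at the origin on the work surface. World frame = base frame: x ahead of the robot, y to its left, z up, the work surface at z = 0. Lengths are in m, angles in rad, forces in N, time in s.
With the tool pointing down it reaches from about 0.35 to 1 m from the base axis. Payload 7.1 kg.
Tool frame: the origin (TCP) lies midway between the tips of the shut fingers; the grasp point (between the pads) lies ctrl.grasp_offset behind it (ctrl.grasp_offset is the distance from the TCP to the grasp point, in m); z points along the fingers, y is the line along which they close (so a half turn about z gives the same grasp; the last joint's range is limited). The gripper opens to 85 mm and grips with 20 to 120 N. Pads are 22 mm wide; open, the fingers measure 114 mm over their backs; the gripper's body (76 mm by 85 mm) begins 54 mm behind the grasp point. The pads swing forward as they close: fully open they stand 13 mm farther back than shut.
Start: joints at [-1.132, 0.423, 1.63, -0, 1.089, -0.019], TCP at [0.276, -0.561, 0.231] pointing down, gripper open.
Joint ranges: [-3, 3], [-0.9, 2.11], [0.09, 2.58], [-1.31, 4.45], [0.11, 2.69], [-2.54, 2.54]. Speed limits (rad/s): [2.39, 2.39, 3.01, 3.14, 3.14, 3.14].

INTERFACE

Orientations are given as a unit quaternion [x, y, z, w].
In Python, from workcell import ctrl, imaging, ticket gives the robot as it stands. The module is installed in compiled form; this text tells all that it offers.
- The arm moves only by the shell command python3 -m crank 'ROWS' [FORCE]. ROWS is JSON, a list of rows, each a list of 7 numbers: the shift along the tool's x, y, z in units of 0.5 m (1.0 is 0.5 m), then the turn, a rotation vector about the tool's x, y, z in units of 2 pi rad (1.0 is 2 pi rad), then the opening, from -1 (shut) to 1 (fully open). A call has 1 to 10 rows; each row is the pose to reach, as a shift and turn from the pose commanded when the call began, along the tool's axes at that moment, turning the shorter way round; what a row does not reach only later rows make up. A row lasts 1/12 s, in which the tool goes at most 41.7 mm and 7.16 degrees, less where a joint would pass 70% of its speed; a pose out of reach is approached as far as the arm can. A call with a number of a shift or a turn outside -1 to 1 is refused whole. A call with a gripper value outside its range is refused whole. The fingers move at their own pace and stop on an object; FORCE is the grip in N (left out, the last holds). Time passes only in rows, so rows that repeat a pose let the fingers close. It gives the time, the measured TCP pose, the force, the opening and the grip force at its end, in the units of the state.
- ctrl.sense(): the state, without advancing time (a new reading comes with each control period).
- imaging.capture(name): name is "side" or "top"; returns (picture, depth): 480x640x3 uint8, blue, green, red; 480x640 float32, m along the optical axis (not along the pixel's ray), 0 where there is no reading.
- imaging.get_calibration(name): a dict with "fx", "fy", "cx", "cy" (pixels), "position" and "attitude" of the camera in the world. Camera axes: x right, y down, z forward; pixel columns grow to the right and rows downward; lengths in m; the calibration is good to about 2 mm. A picture is of the moment at which its call begins. get_calibration takes no time and is no camera call.
- ticket.sign_off(): hands the job in; it is judged then, once.
The state is a dict: "time": time; "joint_positions": joint angles; "qd": joint speeds; "effort": joint torques, N m; "tool_pos": TCP position; "eef_rot": TCP orientation; "ft_force": force on the tool from outside, world axes, zero at the start; "torque": the same for the moment, N m; "finger_gap": opening from 0.0 (shut) to 1.0 (fully open); "grip_force": force on a finger pad.
Only numpy, scipy, OpenCV 4.12 (cv2) and the standard library are available. Lean on these libraries where they do the work, as an engineer would, in place of code of your own. Each camera call takes 0.05 s, during which the arm holds its last target. There are 200 camera calls.

## Working session

There is one attempt and no reset: what is moved stays moved. The work goes in short steps, Python scripts to look and compute and a shell command to move; the robot and the scene stay as the last step left them, time stands still between calls to the robot, and variables do not carry over. Pictures are saved under pics/ and viewed, at most 10 in all, crops included, and the job is handed in when it is done.

```bash
mkdir -p pics; python3 - <<'E'
from workcell import ctrl, imaging
import cv2,numpy as np
for n in("side","top"):
    p,d=imaging.capture(n); cv2.imwrite(f"pics/{n}0.png",p); np.save(f"{n}0.npy",d)
    print(n,imaging.get_calibration(n))
print(ctrl.sense(),ctrl.grasp_offset)
E
```

```text
side {'fx': 515.2616412310477, 'fy': 515.2616412310477, 'cx': 318.9163262119391, 'cy': 242.83674643825086, 'position': array([ 0.83924494, -0.51795976,  0.82965206]), 'attitude': array([ 0.91992826,  0.21478625, -0.08270964, -0.31742396])}
top {'fx': 447.47414508288927, 'fy': 447.47414508288927, 'cx': 319.75451660739645, 'cy': 231.06572601254126, 'position': array([ 0.43280586, -0.03859359,  1.02639188]), 'attitude': array([-0.69631863,  0.71303756, -0.06302131,  0.05240338])}
{'time': 0.1, 'joint_positions': array([-1.13198145e+00,  4.23767394e-01,  1.63062872e+00, -2.10833458e-05,
        1.08860804e+00, -1.90053052e-02]), 'qd': array([ 0.0002432 , -0.00250265, -0.00085155,  0.00010575,  0.00021303,
       -0.00062912]), 'effort': array([ 3.30914645e-04, -5.58426189e+01, -2.82446265e+01, -7.16439217e-05,
        2.92417579e-03, -4.47310583e-05]), 'tool_pos': array([ 0.27604601, -0.56017042,  0.23061562]), 'eef_rot': array([ 9.73912938e-01,  2.26920892e-01, -1.56186180e-04, -6.88313802e-04]), 'ft_force': array([ 0.43845782, -0.67349689, -0.47613839]), 'torque': array([ 0.02189299, -0.00856619, -0.0358366 ]), 'grip_force': 0.0, 'finger_gap': 0.9966411638992454} 0.0187
```

View pics/side0.png

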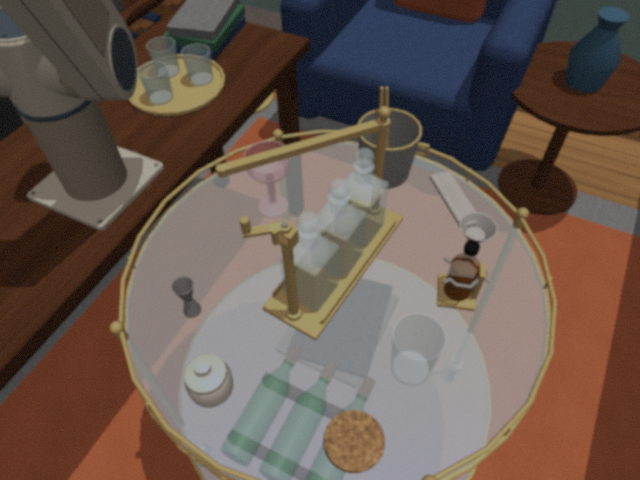

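View pics/top0.png

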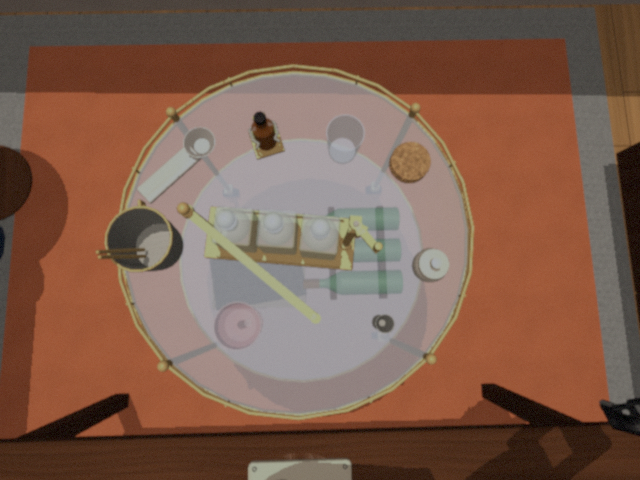

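The top view shows the hinge finial at (184,209), the bar end at (317,320), the latch head near (354,222) and the knob at (377,247). The bar stands well out and the catch is partly across the slot. The coupe is at (239,325) and the jigger at (383,324).

```bash
cat > h.py <<'E'
import numpy as np
from workcell import imaging
from scipy.spatial.transform import Rotation as R
def ray(n,u,v):
    c=imaging.get_calibration(n); r=R.from_quat(c["attitude"]).apply([(u-c["cx"])/c["fx"],(v-c["cy"])/c["fy"],1]); return c["position"],r
def onz(n,u,v,z):
    p,r=ray(n,u,v); return p+r*(z-p[2])/r[2]
def tri(a,b):
    A=[];y=[]
    for n,u,v in(a,b):
        p,r=ray(n,u,v); r=r/np.linalg.norm(r); P=np.eye(3)-np.outer(r,r); A.append(P); y.append(P@p)
    return np.linalg.lstsq(np.vstack(A),np.hstack(y),rcond=None)[0]
E
python3 - <<'E'
from h import *
import cv2
np.set_printoptions(precision=4,suppress=True)
print("finial tri",tri(("top",184,209),("side",384,117)))
print("knob top tri",tri(("top",378,247),("side",244,221)))
print("finial onz",onz("top",184,209,.268),"barend",onz("top",317,320,.249),"knobtop",onz("top",378,247,.2905), onz("side",245,221,.2905))
for n,u,v in(("side",300,300),("top",240,350)):
    d=np.load(n+"0.npy")[v,u]; p,r=ray(n,u,v); print(p+r*d)
p=cv2.imread("pics/top0.png"); h=cv2.cvtColor(p,cv2.COLOR_BGR2HSV)
m=cv2.inRange(h,(20,70,110),(35,255,255)); m[:190]=0;m[330:]=0;m[:,:170]=0;m[:,395:]=0
n,l,s,c=cv2.connectedComponentsWithStats(m)
for i in range(1,n):
    if s[i,4]>40: print(s[i],c[i], cv2.minAreaRect(np.argwhere(l==i)[:,::-1].astype(np.float32)))
a=cv2.resize(p[180:345,165:405],None,fx=3.3,fy=3.3,interpolation=cv2.INTER_CUBIC);cv2.imwrite("pics/t1.png",a)
s=cv2.imread("pics/side0.png")[100:340,200:420]; cv2.imwrite("pics/s1.png",cv2.resize(s,None,fx=2.5,fy=2.5,interpolation=cv2.INTER_CUBIC))
E
```

```text
finial tri [0.6046 0.1855 0.2546]
knob top tri [ 0.5263 -0.1478  0.2838]
finial onz [0.6016 0.1816 0.268 ] barend [ 0.4073 -0.0434  0.249 ] knobtop [ 0.525  -0.1472  0.2905] [ 0.5318 -0.1514  0.2905]
[ 0.574  -0.0932  0.0311]
[0.3514 0.1043 0.1443]
[178 204   8   7  42] [181.2381 207.    ] ((181.20001220703125, 206.90003967285156), (6.260990142822266, 6.7082037925720215), 63.43495178222656)
[339 219  21  21 183] [346.2896 228.3333] ((349.0, 229.0), (20.0, 20.0), 0.0)
[362 233  20  18 138] [371.9275 242.1232] ((371.3648681640625, 242.18917846679688), (22.435794830322266, 8.718572616577148), 35.53767776489258)
[339 243  13  27 200] [344.64 258.61] ((345.0, 256.0), (26.0, 12.0), 90.0)
[206 245  31  15  86] [220.8605 252.7907] ((221.40830993652344, 251.5798797607422), (30.13531494140625, 12.797187805175781), 3.945185899734497)
```

View pics/t1.png

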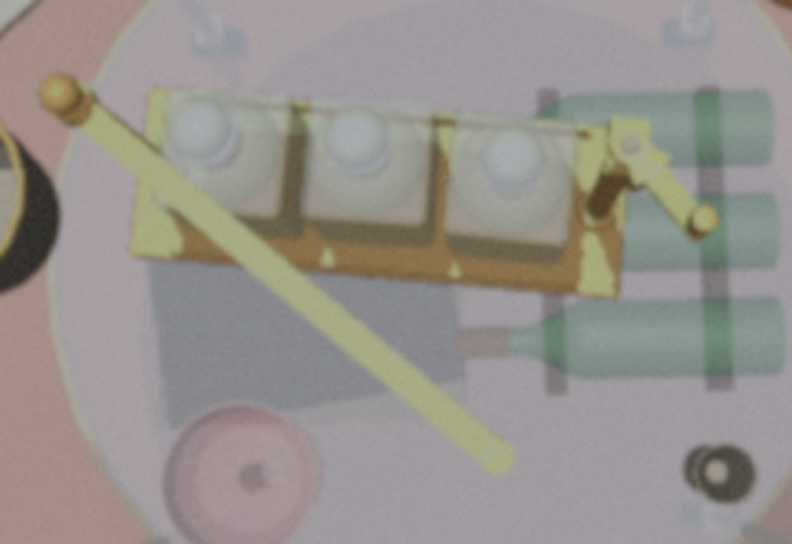

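View pics/s1.png

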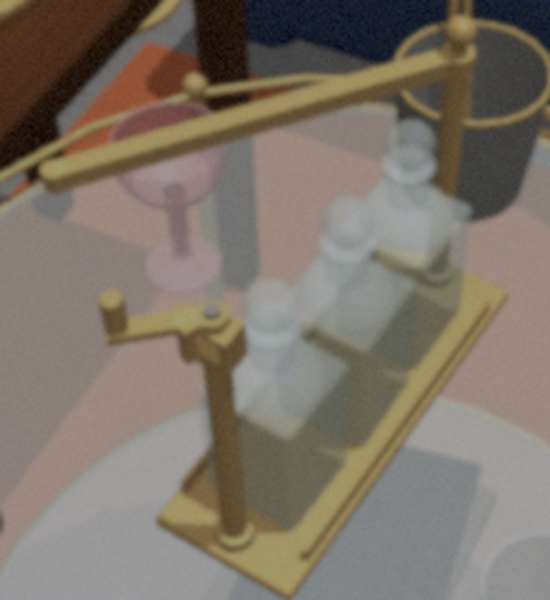

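The crops show, in full-image pixels: finial top (183.8,208.8) / side (384.8,111.2), pivot screw top (356.2,223.9) / side (284.8,224.8), knob top (378.3,246.1) / side (244.4,219.6), and bar end top (315.6,318.5) / side (222,169). The catch is about halfway across.

```bash
python3 - <<'E'
from h import *
np.set_printoptions(precision=4,suppress=True)
F=tri(("top",183.8,208.8),("side",384.8,111.2));S=tri(("top",356.2,223.9),("side",284.8,224.8));K=tri(("top",378.3,246.1),("side",244.4,219.6));E=tri(("top",315.6,318.5),("side",222,169.2))
print(F,S,K,E)
Fz,Sz,Kz,Ez=onz("top",183.8,208.8,.268),onz("top",356.2,223.9,.264),onz("top",378.3,246.1,.2905),onz("top",315.6,318.5,.249)
print(Fz,Sz,Kz,Ez)
for H,s,k,e in((F,S,K,E),(Fz,Sz,Kz,Ez)):
    ax=(s-H)[:2]; L=np.hypot(*ax); th=np.arctan2(ax[1],ax[0]); b=(e-H)[:2]; kk=(k-s)[:2]
    print("L",L,"-y dir yaw",th,"stand yaw",th+np.pi/2,"a",th-np.arctan2(b[1],b[0]),np.hypot(*b),"c",np.arctan2(kk[1],kk[0])-(th-np.pi/2),np.hypot(*kk))
# coupe, jigger
print(onz("top",239,325,.145),onz("top",384,323,.085),onz("top",434,264,.099))
E
```

```text
[0.6038 0.1834 0.2674] [ 0.5707 -0.1145  0.2628] [ 0.5274 -0.1478  0.2874] [ 0.4105 -0.0404  0.243 ]
[0.602 0.182 0.268] [ 0.5695 -0.1151  0.264 ] [ 0.5265 -0.1478  0.2905] [ 0.4099 -0.0411  0.249 ]
L 0.29967476652691033 -y dir yaw -1.6813505530818644 stand yaw -0.11055422628696787 a 0.601838028778003 0.2956652625535016 c 0.7663972949143423 0.05469614851940839
L 0.2988461923696363 -y dir yaw -1.6794813132667539 stand yaw -0.10868498647185731 a 0.602215214705843 0.2943230101410001 c 0.7578717682574516 0.05400254552269418
[0.3983 0.1063 0.145 ] [ 0.3924 -0.1827  0.085 ] [ 0.5107 -0.2906  0.099 ]
```

The triangulation agrees with the description: hinge to slot is 299 mm, bar a≈0.60, catch c≈0.76, stand yaw −0.11. I'll cage the knob with the fingers, swing it clear, push the bar home, then swing the catch back.

```bash
cat >> h.py <<'E'
from workcell import ctrl
H=np.array([.603,.183]);S=np.array([.570,-.1148]);W=-.1095
def knob(c,r=.055): t=-np.pi+W+c; return S+r*np.array([np.cos(t),np.sin(t)])
def ty(c): return -np.pi/2+W+c   # tool-y yaw along knob tangent
def bar(a,r,off=0):  # off: towards the stand's front, normal to bar
    t=-np.pi/2+W-a; return H+r*np.array([np.cos(t),np.sin(t)])+off*np.array([np.sin(t),-np.cos(t)])
def rows(*tg): # (x,y,z,yaw of tool y)
    s=ctrl.sense(); q=R.from_quat(s["eef_rot"])
    for x,y,z,w in tg:
        T=R.from_matrix(np.array([[-np.sin(w),np.cos(w),0],[np.cos(w),np.sin(w),0],[0,0,-1]]).T)
        d=q.inv()
        print(np.round(np.r_[d.apply(np.array([x,y,z])-s["tool_pos"])/.5,(d*T).as_rotvec()/(2*np.pi)],4).tolist())
def st():
    s=ctrl.sense(); m=R.from_quat(s["eef_rot"]).as_matrix(); print(round(s["time"],2),s["tool_pos"].round(4),"yaw",np.arctan2(m[1,1],m[0,1]).round(3),"F",s["ft_force"].round(1),"gap",round(s["finger_gap"],3))
E
sed -i 's/T=R.from_matrix.*/T=R.from_matrix(np.array([[-np.sin(w),np.cos(w),0],[np.cos(w),np.sin(w),0],[0,0,-1]]).T);assert T.as_matrix().shape==(3,3)/' h.py
python3 - <<'E'
from h import *
print(knob(.76)); w=ty(.76); t=np.r_[knob(.76),.34]
m=np.array([[-np.sin(w),np.cos(w),0],[np.cos(w),np.sin(w),0],[0,0,-1]]).T; print(np.linalg.det(m))
rows((.276,-.56,.34,-1.11),(*t,w))
E
```

```text
[ 0.52623204 -0.14810714]
1.0
[0.0001, -0.0007, -0.2188, -0.0002, -0.0, -0.0005]
[0.8131, -0.5184, -0.218, -0.0002, -0.0, -0.0307]
```

```bash
sed -i 's/;assert T.*//' h.py
python3 -m crank '[[0,0,-0.22,0,0,0,0],[0,0,-0.22,0,0,0,0],[0,0,-0.22,0,0,0,0],[0.813,-0.518,-0.218,0,0,-0.03,0],[0.813,-0.518,-0.218,0,0,-0.03,0],[0.813,-0.518,-0.218,0,0,-0.03,0],[0.813,-0.518,-0.218,0,0,-0.03,0],[0.813,-0.518,-0.218,0,0,-0.03,-0.06],[0.813,-0.518,-0.218,0,0,-0.03,-0.06],[0.813,-0.518,-0.218,0,0,-0.03,-0.06]]' 20
python3 -c "
from h import *
st();rows((*knob(.76),.34,ty(.76)))"
```

```text
time: 0.93
tool_pos: [0.428, -0.3094, 0.3405]
eef_rot: [0.948, 0.317, -0.0, -0.0]
ft_force: [1.5, -0.0, -0.7]
finger_gap: 0.472
grip_force: 0.0
0.93 [ 0.428  -0.3094  0.3405] yaw -0.925 F [ 1.5 -0.  -0.7] gap 0.472
[0.351, -0.1393, 0.001, -0.0001, 0.0, -0.0007]
```

```bash

python3 -m crank '[[0.351,-0.139,0,0,0,0,-0.06],[0.351,-0.139,0,0,0,0,-0.06],[0.351,-0.139,0,0,0,0,-0.06],[0.351,-0.139,0,0,0,0,-0.06],[0.351,-0.139,0,0,0,0,-0.06],[0.351,-0.139,0,0,0,0,-0.06],[0.351,-0.139,0,0,0,0,-0.06],[0.351,-0.139,0,0,0,0,-0.06]]' >/dev/null
python3 - <<'E'
from h import *
import cv2
st();rows((*knob(.76),.268,ty(.76)))
for n,(a,b,c,d) in dict(side=(120,320,150,400)).items():
    p,_=imaging.capture(n); cv2.imwrite("pics/s2.png",cv2.resize(p[a:b,c:d],None,fx=3,fy=3))
E
```

```text
1.6 [ 0.5255 -0.1503  0.3403] yaw -0.924 F [ 0.5  0.8 -0.3] gap 0.469
[0.004, -0.0025, 0.1447, -0.0001, 0.0001, -0.0006]
```

View pics/s2.png

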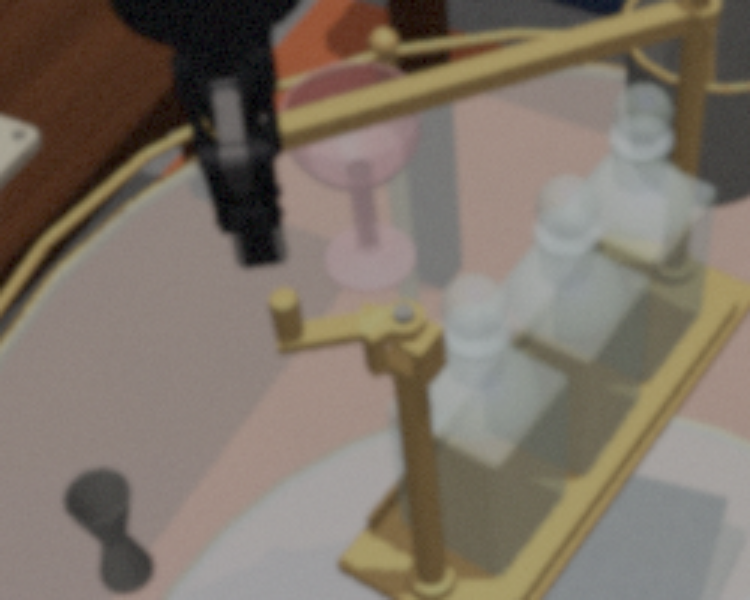

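The open fingers (crop (245,230)) hang just above the knob (crop (286,300)), so I'll lower them around it.

```bash

python3 -m crank '[[0.004,-0.002,0.07,0,0,0,-0.06],[0.004,-0.002,0.11,0,0,0,-0.06],[0.004,-0.002,0.144,0,0,0,-0.06],[0.004,-0.002,0.144,0,0,0,-0.06],[0.004,-0.002,0.144,0,0,0,-0.45],[0.004,-0.002,0.144,0,0,0,-0.45],[0.004,-0.002,0.144,0,0,0,-0.45]]' >/dev/null
python3 - <<'E'
from h import *
st();rows(*[(*knob(c),.268,ty(c)) for c in np.arange(.85,1.61,.1)])
E
```

```text
2.23 [ 0.5275 -0.1489  0.2702] yaw -0.925 F [-0.5  1.   0.4] gap 0.276
[-0.0007, 0.0071, 0.0045, 0.0003, -0.0002, -0.0151]
[0.0009, 0.0179, 0.0045, 0.0003, -0.0002, -0.031]
[0.0036, 0.0286, 0.0045, 0.0004, -0.0002, -0.047]
[0.0073, 0.0389, 0.0045, 0.0004, -0.0002, -0.0629]
[0.012, 0.0489, 0.0046, 0.0004, -0.0001, -0.0788]
[0.0177, 0.0583, 0.0046, 0.0004, -0.0001, -0.0947]
[0.0243, 0.0671, 0.0046, 0.0004, -0.0001, -0.1106]
[0.0318, 0.0751, 0.0047, 0.0004, -0.0001, -0.1265]
```

```bash

python3 -m crank '[[-0.001,0.007,0.003,0,0,-0.015,-0.45],[0,0.0125,0.003,0,0,-0.023,-0.45],[0.001,0.018,0.003,0,0,-0.031,-0.45],[0.002,0.023,0.003,0,0,-0.039,-0.45],[0.0036,0.0286,0.003,0,0,-0.047,-0.45],[0.007,0.039,0.003,0,0,-0.063,-0.45],[0.012,0.049,0.003,0,0,-0.079,-0.45],[0.018,0.058,0.003,0,0,-0.095,-0.45],[0.018,0.058,0.003,0,0,-0.095,-0.45],[0.018,0.058,0.003,0,0,-0.095,-0.45]]'
python3 - <<'E'
from h import *
st();rows(*[(*knob(c),.268,ty(c)) for c in (1.4,1.45,1.5,1.55)])
E
```

```text
time: 3.07
tool_pos: [0.5514, -0.1663, 0.2683]
eef_rot: [0.813, 0.582, -0.0, 0.0]
ft_force: [-2.4, -0.0, 0.7]
finger_gap: 0.271
grip_force: 1.4
3.07 [ 0.5514 -0.1663  0.2683] yaw -0.329 F [-2.4 -0.   0.7] gap 0.271
[-0.0004, 0.0072, 0.0006, 0.0001, 0.0001, -0.0077]
[-0.0, 0.0127, 0.0006, 0.0001, 0.0001, -0.0157]
[0.0006, 0.0182, 0.0006, 0.0001, 0.0001, -0.0236]
[0.0016, 0.0236, 0.0006, 0.0001, 0.0001, -0.0316]
```

```bash

python3 -m crank '[[0,0.005,0,0,0,-0.006,-0.45],[0,0.01,0,0,0,-0.01,-0.45],[0,0.0125,0,0,0,-0.015,-0.45],[0,0.0125,0,0,0,-0.015,-0.45]]'
python3 -m crank '[[0,-0.006,0,0,0,0,-0.45],[0,-0.006,0,0,0,0,-0.1],[0,-0.006,0,0,0,0,-0.1],[0,-0.006,-0.05,0,0,0,-0.1],[0,-0.006,-0.12,0,0,0,-0.1],[0,-0.006,-0.18,0,0,0,-1],[0,-0.006,-0.18,0,0,0,-1]]'
python3 - <<'E'
from h import *
import cv2
st()
# bar push pre-pose, tool y normal to the bar
for a in(.6,):
    w=-W*0-a+W
    print(bar(a,.2,.045),w); rows((*bar(a,.2,.045),.35,w),(*bar(a,.2,.045),.24,w))
print("coupe dist",np.hypot(*(bar(.6,.2,.045)-[.3983,.1063])))
p,_=imaging.capture("side"); cv2.imwrite("pics/s3.png",cv2.resize(p[120:320,150:400],None,fx=3,fy=3))
E
```

```text
time: 3.4
tool_pos: [0.5569, -0.1681, 0.2681]
eef_rot: [0.785, 0.62, -0.0, -0.0]
ft_force: [-5.4, -1.0, 3.8]
finger_gap: 0.273
grip_force: 2.4
time: 3.98
tool_pos: [0.5577, -0.1681, 0.3642]
eef_rot: [0.785, 0.62, 0.003, 0.005]
ft_force: [0.6, -0.5, 0.8]
finger_gap: 0.177
grip_force: 0.0
3.98 [ 0.5577 -0.1681  0.3642] yaw -0.234 F [ 0.6 -0.5  0.8] gap 0.177
[0.43856815 0.06057791] -0.7095
[0.3897, -0.3379, 0.0243, 0.0018, -0.0003, 0.0757]
[0.3898, -0.3405, 0.2443, 0.0018, -0.0003, 0.0757]
coupe dist 0.060926457873366965
```

View pics/s3.png

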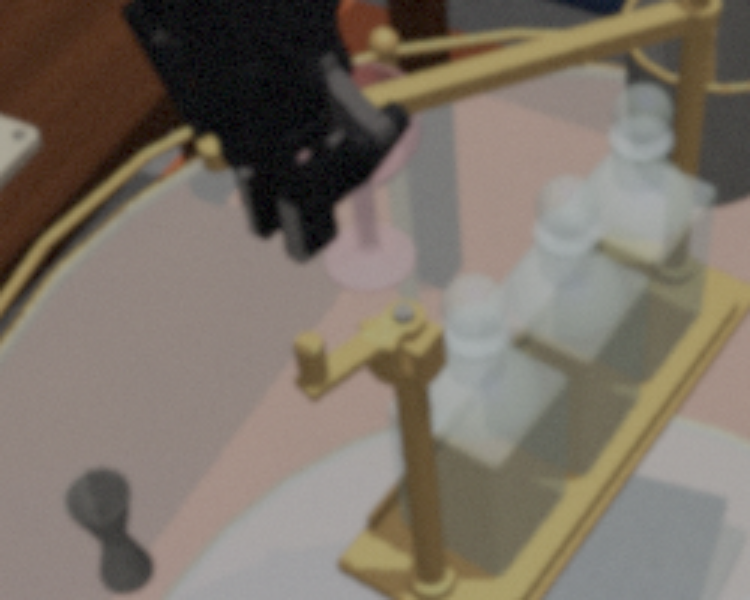

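Knob top is now near side pixel (253,235), so the catch has swung well out. I'll check its angle and work out the bar push.

```bash

python3 - <<'E'
from h import *
k=onz("side",253.3,235,.2905)[:2]-S-[.0055,-.003]; print("c",(np.arctan2(k[1],k[0])+np.pi-W)%(2*np.pi),np.hypot(*k))
E
python3 -m crank '[[0.39,-0.338,0.02,-0.002,0,0.0757,-1],[0.39,-0.338,0.02,-0.002,0,0.0757,-1],[0.39,-0.338,0.02,-0.002,0,0.0757,-1],[0.39,-0.338,0.02,0,0,0.0757,-1],[0.39,-0.338,0.02,0,0,0.0757,-1],[0.39,-0.338,0.02,0,0,0.0757,-1],[0.39,-0.338,0.02,0,0,0.0757,-1],[0.39,-0.338,0.02,0,0,0.0757,-1],[0.39,-0.338,0.02,0,0,0.0757,-1]]' >/dev/null
python3 - <<'E'
from h import *
st(); rows((*bar(.6,.2,.045),.238,W-.6))
E
```

```text
c 1.293008711167447 0.05404267714205168
4.78 [0.4351 0.0618 0.3468] yaw -0.707 F [ 0.3 -0.2 -0.1] gap 0.002
[0.0026, 0.0068, 0.2176, 0.0, 0.0001, 0.0004]
```

```bash

python3 -m crank '[[0.003,0.006,0.07,0,0,0,-1],[0.003,0.006,0.14,0,0,0,-1],[0.003,0.006,0.19,0,0,0,-1],[0.003,0.006,0.218,0,0,0,-1],[0.003,0.006,0.218,0,0,0,-1]]' >/dev/null
python3 - <<'E'
from h import *
st(); rows(*[(*bar(a,.2,.024),.238,W-a) for a in (.6,.55,.5,.45,.4,.35,.3,.25,.2)])
E
```

```text
5.2 [0.437  0.0592 0.2349] yaw -0.711 F [-0.4 -0.4  0.3] gap -0.002
[0.0042, 0.0425, -0.0065, -0.0007, 0.0008, -0.0002]
[0.0023, 0.0625, -0.0066, -0.0007, 0.0008, -0.0082]
[0.0015, 0.0827, -0.0066, -0.0007, 0.0007, -0.0162]
[0.0016, 0.1028, -0.0067, -0.0007, 0.0007, -0.0241]
[0.0027, 0.1229, -0.0068, -0.0007, 0.0007, -0.0321]
[0.0049, 0.1429, -0.0069, -0.0008, 0.0007, -0.04]
[0.0081, 0.1628, -0.007, -0.0008, 0.0007, -0.048]
[0.0122, 0.1825, -0.0071, -0.0008, 0.0007, -0.0559]
[0.0173, 0.202, -0.0072, -0.0008, 0.0006, -0.0639]
```

```bash

python3 -m crank '[[0.004,0.0425,-0.003,0,0,0,-1],[0.0023,0.0625,-0.003,0,0,-0.008,-1],[0.0015,0.083,-0.004,0,0,-0.016,-1],[0.0016,0.103,-0.004,0,0,-0.024,-1],[0.0027,0.123,-0.004,0,0,-0.032,-1],[0.005,0.143,-0.004,0,0,-0.04,-1],[0.008,0.163,-0.004,0,0,-0.048,-1],[0.012,0.1825,-0.004,0,0,-0.056,-1],[0.017,0.202,-0.004,0,0,-0.064,-1],[0.017,0.202,-0.004,0,0,-0.064,-1]]'
python3 - <<'E'
from h import *
import cv2
st(); rows(*[(*bar(a,.2,.024),.238,W-a) for a in (.2,.15,.1,.05,0)])
p,_=imaging.capture("side"); cv2.imwrite("pics/s4.png",cv2.resize(p[80:320,180:420],None,fx=2.5,fy=2.5))
E
```

```text
time: 6.03
tool_pos: [0.5232, -0.0003, 0.2413]
eef_rot: [0.807, 0.591, 0.001, 0.001]
ft_force: [-0.7, -0.0, 1.6]
finger_gap: -0.001
grip_force: 0.0
6.03 [ 5.232e-01 -3.000e-04  2.413e-01] yaw -0.307 F [-0.7 -0.   1.6] gap -0.001
[-0.0022, -0.0076, 0.0065, 0.0004, -0.0001, 0.0004]
[-0.0042, 0.0125, 0.0066, 0.0004, -0.0001, -0.0076]
[-0.0051, 0.0326, 0.0066, 0.0004, -0.0001, -0.0156]
[-0.005, 0.0527, 0.0067, 0.0004, -0.0, -0.0235]
[-0.004, 0.0728, 0.0067, 0.0004, -0.0, -0.0315]
```

View pics/s4.png

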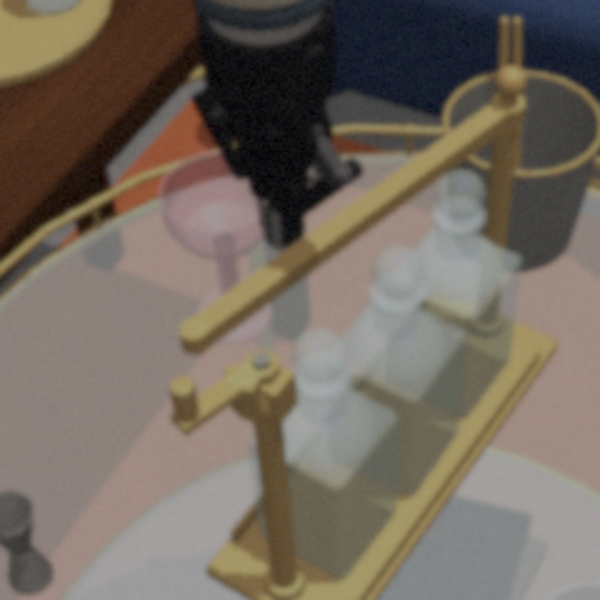

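The bar follows the finger (bar end at crop (192,340)), and the hook is clear of its path. I'll go on gently.

```bash

python3 -m crank '[[-0.004,0.005,0.005,0,0,-0.004,-1],[-0.005,0.02,0.006,0,0,-0.01,-1],[-0.005,0.032,0.006,0,0,-0.015,-1],[-0.005,0.042,0.006,0,0,-0.02,-1],[-0.005,0.053,0.006,0,0,-0.024,-1],[-0.005,0.058,0.006,0,0,-0.027,-1],[-0.005,0.063,0.006,0,0,-0.029,-1],[-0.005,0.063,0.006,0,0,-0.029,-1]]'
python3 - <<'E'
from h import *
import cv2
st(); rows(*[(*bar(a,.2,.024),.238,W-a) for a in (.05,0)])
p,_=imaging.capture("side"); cv2.imwrite("pics/s5.png",cv2.resize(p[80:320,180:420],None,fx=2.5,fy=2.5))
E
```

```text
time: 6.75
tool_pos: [0.5501, -0.0107, 0.2374]
eef_rot: [0.75, 0.661, 0.0, 0.0]
ft_force: [-0.1, 0.1, -0.1]
finger_gap: 0.0
grip_force: 0.1
6.75 [ 0.5501 -0.0107  0.2374] yaw -0.125 F [-0.1  0.1 -0.1] gap 0.0
[-0.0005, -0.0051, -0.0012, 0.0, 0.0, 0.0054]
[-0.0031, 0.0149, -0.0012, 0.0, 0.0, -0.0025]
```

View pics/s5.png

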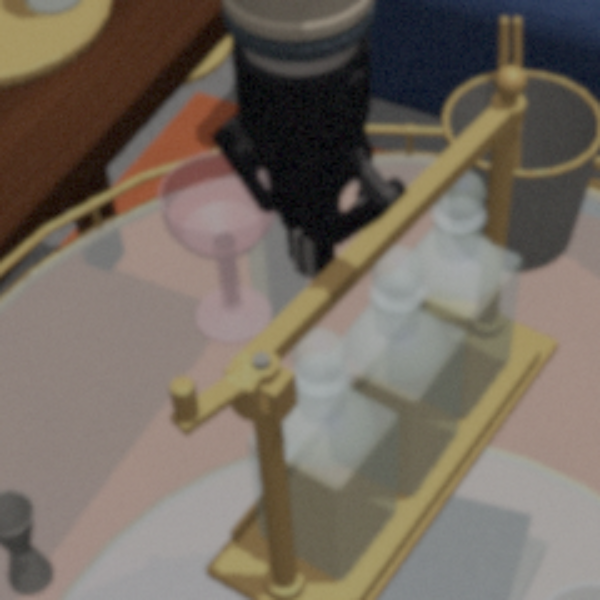

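The bar's end is entering the slotted head (crop (265,360)). I'll use small steps until it meets its stop.

```bash
for i in 1; do :; done
python3 -m crank '[[-0.002,0.005,0,0,0,-0.001,-1],[-0.002,0.01,0,0,0,-0.002,-1],[-0.002,0.015,0,0,0,-0.0025,-1],[-0.002,0.018,0,0,0,-0.0025,-1],[-0.002,0.02,0,0,0,-0.0025,-1],[-0.002,0.02,0,0,0,-0.0025,-1]]'
python3 -m crank '[[0,0.002,0,0,0,0,-1],[0,0.004,0,0,0,0,-1],[0,0.006,0,0,0,0,-1],[0,0.006,0,0,0,0,-1]]'
```

```text
time: 7.3
tool_pos: [0.56, -0.0127, 0.2372]
eef_rot: [0.745, 0.667, 0.0, 0.0]
ft_force: [-0.3, -0.3, -0.1]
finger_gap: -0.001
grip_force: 0.1
time: 7.63
tool_pos: [0.5613, -0.0128, 0.237]
eef_rot: [0.745, 0.668, -0.001, -0.001]
ft_force: [-8.0, 0.4, 4.0]
finger_gap: 0.003
grip_force: 3.5
```

```bash

python3 -m crank '[[0,0.002,0,0,0,0,-1],[0,0.004,0,0,0,0,-1],[0,0.004,0,0,0,0,-1]]'
python3 -m crank '[[0,-0.01,0,0,0,0,-1],[0,-0.03,0,0,0,0,-1],[0,-0.03,-0.08,0,0,0,-1],[0,-0.03,-0.16,0,0,0,-1],[0,-0.1,-0.22,0,0,0,-1],[0,-0.18,-0.22,0,0,0,-1],[0,-0.26,-0.22,0,0,0,-1],[0,-0.3,-0.22,0,0,0,-1],[0,-0.3,-0.22,0,0,0,-1]]' >/dev/null
python3 - <<'E'
from h import *
import cv2
st()
p,_=imaging.capture("side");q,_=imaging.capture("top")
a=cv2.resize(p[90:290,220:400],None,fx=3,fy=3,interpolation=cv2.INTER_CUBIC);b=cv2.resize(q[190:270,170:390],(540*220//220,196),interpolation=cv2.INTER_CUBIC)
b=cv2.resize(q[195:275,175:395],None,fx=3.6,fy=3.6,interpolation=cv2.INTER_CUBIC)
cv2.imwrite("pics/t6.png",b);cv2.imwrite("pics/s6.png",a)
E
```

```text
time: 7.88
tool_pos: [0.5616, -0.0129, 0.2369]
eef_rot: [0.745, 0.668, -0.003, -0.003]
ft_force: [-13.0, -0.2, 9.0]
finger_gap: -0.001
grip_force: 6.8
8.63 [0.4116 0.0036 0.3473] yaw -0.109 F [ 0.4  0.1 -0.6] gap -0.002
```

View pics/t6.png

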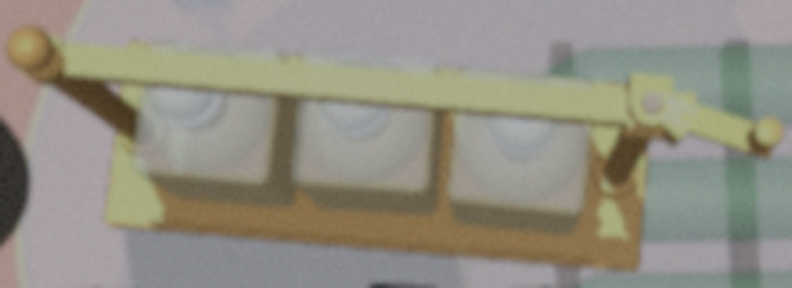

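The bar lies along the stand axis with its centre line passing under the pivot screw (crop (651,103)), and it met a firm stop at 13 N, so it is home. The knob is at crop (767,130). Next I cage the knob again.

```bash
python3 - <<'E'
from h import *
k=onz("top",175+767/3.6,195+130/3.6,.2905)[:2]-S; c=(np.arctan2(k[1],k[0])+np.pi-W)%(2*np.pi); print(c,np.hypot(*k),k+S)
rows((*knob(c),.345,ty(c)))
E
```

```text
1.3263265990360646 0.05379089548822003 [ 0.55135478 -0.16525608]
[-0.3079, 0.3061, 0.0064, 0.0004, -0.0001, 0.039]
```

```bash

python3 -m crank '[[-0.308,0.306,0,0,0,0.039,-0.06],[-0.308,0.306,0,0,0,0.039,-0.06],[-0.308,0.306,0,0,0,0.039,-0.06],[-0.308,0.306,0,0,0,0.039,-0.06],[-0.308,0.306,0,0,0,0.039,-0.06],[-0.308,0.306,0,0,0,0.039,-0.06],[-0.308,0.306,0,0,0,0.039,-0.06],[-0.308,0.306,0,0,0,0.039,-0.06],[-0.308,0.306,0,0,0,0.039,-0.06]]' >/dev/null
python3 -c "
from h import *
st(); rows((*knob(1.32),.269,ty(1.32)))"
```

```text
9.48 [ 0.5506 -0.1659  0.3467] yaw -0.354 F [0.  0.3 0.1] gap 0.467
[-0.0008, 0.0006, 0.1553, -0.0002, -0.0, 0.0011]
```

```bash

python3 -m crank '[[0,0,0.06,0,0,0,-0.06],[0,0,0.11,0,0,0,-0.06],[0,0,0.155,0,0,0,-0.06],[0,0,0.155,0,0,0,-0.06],[0,0,0.155,0,0,0,-0.45],[0,0,0.155,0,0,0,-0.45],[0,0,0.155,0,0,0,-0.45]]' 
python3 -c "
from h import *
st(); rows(*[(*knob(c),.268,ty(c)) for c in np.arange(1.2,.15,-.1)])"
```

```text
time: 10.07
tool_pos: [0.5519, -0.1665, 0.2718]
eef_rot: [0.82, 0.572, 0.001, 0.001]
ft_force: [-0.7, 0.5, 1.4]
finger_gap: 0.276
grip_force: 0.0
10.07 [ 0.5519 -0.1665  0.2718] yaw -0.353 F [-0.7  0.5  1.4] gap 0.276
[0.0004, -0.0158, 0.0076, 0.0005, -0.0001, 0.0202]
[0.0023, -0.0266, 0.0075, 0.0005, -0.0001, 0.0361]
[0.0054, -0.0372, 0.0075, 0.0005, -0.0001, 0.052]
[0.0094, -0.0474, 0.0075, 0.0005, -0.0001, 0.0679]
[0.0144, -0.0572, 0.0074, 0.0005, -0.0002, 0.0839]
[0.0204, -0.0664, 0.0074, 0.0005, -0.0002, 0.0998]
[0.0273, -0.075, 0.0074, 0.0005, -0.0002, 0.1157]
[0.035, -0.0828, 0.0074, 0.0005, -0.0002, 0.1316]
[0.0435, -0.0898, 0.0073, 0.0005, -0.0003, 0.1475]
[0.0526, -0.096, 0.0073, 0.0005, -0.0003, 0.1634]
[0.0623, -0.1012, 0.0073, 0.0005, -0.0003, 0.1794]
```

```bash

python3 -m crank '[[0,-0.008,0.003,0,0,0.01,-0.45],[0,-0.016,0.003,0,0,0.02,-0.45],[0.002,-0.0265,0.003,0,0,0.036,-0.45],[0.005,-0.037,0.003,0,0,0.052,-0.45],[0.0095,-0.0475,0.003,0,0,0.068,-0.45],[0.0145,-0.057,0.003,0,0,0.084,-0.45],[0.02,-0.0665,0.003,0,0,0.1,-0.45],[0.027,-0.075,0.003,0,0,0.116,-0.45],[0.035,-0.083,0.003,0,0,0.132,-0.45],[0.0435,-0.09,0.003,0,0,0.1475,-0.45]]' 
python3 -c "
from h import *
st(); rows(*[(*knob(c),.268,ty(c)) for c in np.arange(.4,-.21,-.1)])"
```

```text
time: 10.9
tool_pos: [0.5178, -0.1316, 0.2703]
eef_rot: [0.99, 0.142, 0.002, 0.002]
ft_force: [2.1, -5.3, -2.2]
finger_gap: 0.275
grip_force: 2.8
10.9 [ 0.5178 -0.1316  0.2703] yaw -1.286 F [ 2.1 -5.3 -2.2] gap 0.275
[-0.0004, -0.0023, 0.0046, 0.0007, -0.0006, -0.0008]
[0.0, -0.0133, 0.0045, 0.0006, -0.0007, 0.0151]
[0.0016, -0.0242, 0.0045, 0.0006, -0.0007, 0.031]
[0.0043, -0.0348, 0.0044, 0.0006, -0.0007, 0.0469]
[0.008, -0.0452, 0.0044, 0.0005, -0.0008, 0.0628]
[0.0127, -0.0551, 0.0044, 0.0005, -0.0008, 0.0787]
[0.0184, -0.0645, 0.0044, 0.0005, -0.0008, 0.0946]
```

```bash

python3 -m crank '[[0,-0.008,0.002,0,0,0.008,-0.45],[0,-0.016,0.002,0,0,0.02,-0.45],[0.0016,-0.024,0.002,0,0,0.031,-0.45],[0.003,-0.03,0.002,0,0,0.039,-0.45],[0.0043,-0.035,0.002,0,0,0.047,-0.45],[0.006,-0.04,0.002,0,0,0.055,-0.45],[0.008,-0.045,0.002,0,0,0.063,-0.45],[0.009,-0.048,0.002,0,0,0.067,-0.45],[0.009,-0.048,0.002,0,0,0.067,-0.45]]' 
python3 -c "
from h import *
st(); rows(*[(*knob(c),.268,ty(c)) for c in (0,-.05,-.1,-.15)])"
```

```text
time: 11.65
tool_pos: [0.515, -0.1073, 0.2696]
eef_rot: [0.998, -0.066, 0.002, 0.001]
ft_force: [-1.4, -4.2, 4.0]
finger_gap: 0.278
grip_force: 2.4
11.65 [ 0.515  -0.1073  0.2696] yaw -1.703 F [-1.4 -4.2  4. ] gap 0.278
[0.0011, 0.0028, 0.0032, 0.0004, -0.0007, -0.0035]
[0.0011, -0.0027, 0.0032, 0.0003, -0.0007, 0.0044]
[0.0014, -0.0082, 0.0032, 0.0003, -0.0007, 0.0124]
[0.0019, -0.0137, 0.0032, 0.0003, -0.0007, 0.0203]
```

```bash

python3 -m crank '[[0,-0.004,0,0,0,0,-0.45],[0,-0.007,0,0,0,0,-0.45],[0,-0.007,0,0,0,0,-0.45]]' 
python3 -m crank '[[0,-0.003,0,0,0,0,-0.45],[0,-0.006,0,0,0,0,-0.45],[0,-0.006,0,0,0,0,-0.45]]' 
```

```text
time: 11.9
tool_pos: [0.5149, -0.1038, 0.2692]
eef_rot: [0.998, -0.065, 0.001, 0.001]
ft_force: [-2.1, -5.1, 3.8]
finger_gap: 0.273
grip_force: 2.4
time: 12.15
tool_pos: [0.5149, -0.1017, 0.2691]
eef_rot: [0.998, -0.065, 0.001, 0.002]
ft_force: [-3.3, -10.6, 5.5]
finger_gap: 0.277
grip_force: 4.8
```

```bash

python3 -m crank '[[0,-0.003,0,0,0,0,-0.45],[0,-0.003,0,0,0,0,-0.45]]' 
python3 -m crank '[[0,0.005,0,0,0,0,-0.45],[0,0.013,0,0,0,0,-0.45],[0,0.013,0,0,0,0,-0.1],[0,0.013,0,0,0,0,-0.1],[0,0.013,-0.05,0,0,0,-0.1],[0,0.013,-0.12,0,0,0,-0.1],[-0.08,0.08,-0.2,0,0,0,-0.1],[-0.16,0.16,-0.2,0,0,0,-0.1],[-0.24,0.24,-0.2,0,0,0,-0.1],[-0.3,0.3,-0.2,0,0,0,-0.1]]' >/dev/null
python3 -m crank '[[-0.08,0.08,0,0,0,0,-0.1],[-0.16,0.16,0,0,0,0,-0.1],[-0.16,0.16,0,0,0,0,-0.1],[-0.16,0.16,0,0,0,0,-0.1]]'
python3 - <<'E'
from h import *
import cv2
p,_=imaging.capture("side");q,_=imaging.capture("top")
b=cv2.resize(q[180:345,165:405],None,fx=2.5,fy=2.5,interpolation=cv2.INTER_CUBIC); a=cv2.resize(p[190:290,200:380],None,fx=1.9,fy=1.9)
c=np.zeros((413+190,max(b.shape[1],a.shape[1]),3),np.uint8)[:600]; c[:b.shape[0],:b.shape[1]]=b; c[-187:,:a.shape[1]]=a[-187:]
cv2.imwrite("pics/end.png",c)
E
```

```text
time: 12.32
tool_pos: [0.515, -0.1012, 0.2691]
eef_rot: [0.998, -0.065, 0.001, 0.003]
ft_force: [-4.8, -14.6, 5.3]
finger_gap: 0.274
grip_force: 7.5
time: 13.48
tool_pos: [0.2936, -0.2676, 0.3655]
eef_rot: [0.998, -0.067, -0.0, 0.001]
ft_force: [0.7, 0.3, 0.4]
finger_gap: 0.449
grip_force: 0.0
```

View pics/end.png

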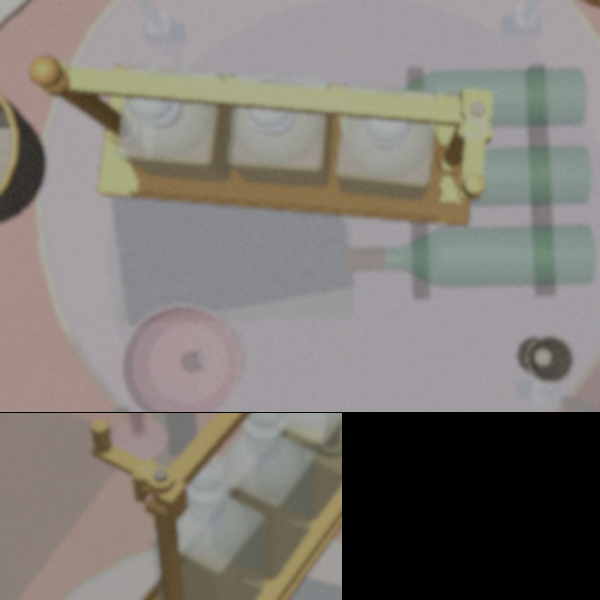

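The bar lies home, and the catch arm runs from the pivot (477,110) to the knob (475,184), square across the front. The decanters, coupe and jigger look unmoved.

```bash
python3 -c "
from workcell import ticket
print(ticket.sign_off())"
```

```text
the job is handed in; nothing more can be done
None
```

The stand is locked and the job is handed in: the bar is home in the slot, the catch is turned right across in front of it, and nothing else looked moved in the last pictures, though the sugar pot and stirrer cup were outside those crops.

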